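# Push the tilt-out parts bins shut

## Robot

A 7-joint arm with a two-finger parallel gripper is mounted at the origin on the work surface. World frame = base frame: x ahead of the robot, y to its left, z up, the work surface at z = 0. Lengths are in mm, angles in rad, forces in N, time in s.
With the tool pointing down it reaches from about 350 to 900 mm from the base axis. Payload 8.1 kg.
Tool frame: the origin (TCP) lies at the very end of the fingers, on their centre line; the grasp point (between the pads) lies 19 mm behind it; z points along the fingers, y is the line along which they close (so a half turn about z gives the same grasp; the last joint's range is limited). The gripper opens to 92 mm and grips with 3 to 60 N. Pads are 19 mm wide; open, the fingers measure 130 mm over their backs; the gripper's body (75 mm by 190 mm) begins 47 mm behind the grasp point.
Start: joints at [-1.33, 0.434, 0.025, 1.573, -0.012, 1.134, -0.075], TCP at [210.694, 588.43, 226.742] pointing down, gripper open.
Joint ranges: [-2.62, 2.62], [-0.44, 2.09], [-1.27, 1.32], [0.08, 2.57], [-1.32, 4.46], [0.12, 2], [-2.74, 2.74]. Speed limits (rad/s): [2.22, 2.22, 3.01, 3.01, 3.14, 3.14, 3.14].

## Interface

Orientations are given as [roll, pitch, yaw] about the fixed x, y, z axes, in that order (R = Rz(yaw) Ry(pitch) Rx(roll)).
In Python, from rig import read_state, imaging, r gives the robot as it stands. The module is installed in compiled form; this text tells all that it offers.
- The arm moves only by the tool servo_tool, never from a script. Its argument "motion" is a list of rows, each a list of 7 numbers: the closure, from 0 (fully open) to 1 (shut), then the shift along the tool's x, y, z in units of 0.3 m (1.0 is 0.3 m), then the turn, a rotation vector about the tool's x, y, z in units of 360 degrees (1.0 is 360 degrees). A call has 1 to 10 rows; each row shifts and turns the commanded pose from where the row before left it, along the tool's axes as they then stand; what a row does not reach is not made up. A row lasts 1/8 s, in which the tool goes at most 62.5 mm and 10.7 degrees, less where a joint would pass 70% of its speed; a pose out of reach is approached as far as the arm can. A call with a number of a shift or a turn outside -1 to 1 is refused whole. A call with a gripper value outside its range is refused whole. The fingers move at their own pace and stop on an object; "grip_force" is the grip in N (left out, the last holds). Time passes only in rows, so rows that do not move let the fingers close. It gives the time, the measured TCP pose, the force, the opening and the grip force at its end, in the units of the state.
- read_state(): the state, without advancing time (a new reading comes with each control period).
- imaging.read_camera(name): name is "scene" or "top" or "wrist"; returns a dict with "image" (400x640x3 uint8, red, green, blue), "mtx" (3x3 intrinsics, pixels), "T" (4x4, takes a point from camera to world coordinates). Camera axes: x right, y up, looking along -z (the intrinsics and any distortion apply to the point x, -y, -z); pixel columns grow to the right and rows downward; lengths in mm; the calibration is good to about 2 mm. A picture is of the moment at which its call begins. There is no depth.
- r.hand_in(): hands the job in; it is judged then, once.
Trained networks look in the newest picture that a camera, given by its name, has taken for a name from the list of things; names that differ only in an ending like _2 or _b are one class to them, and where a whole thing is asked for, a point or a joint stands for the part that bears it (a point fixed in the world has none). Each returns a list of dicts, best first, with "confidence" (0 to 1); they miss things now and then, are a little off and sometimes report something else, mostly with a low value. They report only what shows in the picture. A call takes as long as a camera call. They do not tell look-alikes from the thing itself.
- imaging.recognise(camera, name): "bbox" ([centre column, centre row, width, height] in pixels, round what is visible of it).
- imaging.silhouettes(camera, name): "mask" (400x640 bool, what is visible of it) and "bbox" ([centre column, centre row, width, height] in pixels, round what is visible of it).
- imaging.pinpoint(camera, name): "point" ([column, row] in pixels: a listed point, or the origin of a listed thing).
The state is a dict: "clock": time; "joint_positions": joint angles; "qvel": joint speeds; "tau": joint torques, N m; "eef_pos": TCP position; "tcp_rot": TCP orientation; "ft_force": force on the tool from outside, world axes, zero at the start; "torque": the same for the moment, N m; "opening": finger opening in mm; "grasp_force": force on a finger pad.
Only numpy, scipy, OpenCV 4.12 (cv2) and the standard library are available. Lean on these libraries where they do the work, as an engineer would, in place of code of your own. Each camera call takes 0.05 s, during which the arm holds its last target. There are 200 camera calls.

## Task

Three of the five tilt-out bins in the small-parts rack on the bike-workshop bench were left tipped open. With the fingertips, push each of them from the outside until it is fully shut, easing it home rather than slamming it, so that the whole row is closed. Do not take hold of a bin or put the fingers inside one, and leave the tub, the bottle, the bearing cup and the hex key as they are.

Things in the scene. Friction and masses are not known exactly. Their poses are not given: they have to be found in the camera images.
- rack: black small-parts rack screwed to the bench, 494 mm wide (its y), 91 mm deep (its x), 113 mm high, holding five identical tilt-out bins side by side 98 mm apart along y. Origin: centre of its underside, on the bench; +x points to its back, away from the robot, z up. Its front edges lie 45.5 mm before the origin; shut bins stand 6 mm proud of them
- bin_a (a joint): tilt of the bin of steel bearings: 0 = fully shut and upright (hard stop), grows as its top tips out towards the robot, 0.72 rad = fully open (stop). Stiff hinge (about 0.16 N m): it stays at whatever angle it is left, and 2 to 4 N at the lip moves it. The bins change places in the row from run to run
- bin_a_lip (a point): lip of the bin of steel bearings: middle of the outer edge of the pull lip along the top of the pale front. Lip: 92 mm wide (the whole bin), 4 mm thick, juts 12 mm from the flat front, 102 mm high. Shut, it is 104 mm above the bench and 65.5 mm before the rack's origin (18 mm before the hinge); open at 0.68 rad, 71 mm above the bench and 122 mm before the rack's origin
- bin_a_tray: inside of the bin of steel bearings (inner skin of the front, floor, cheeks, back wall, contents), moving with it; not to be touched. Origin on the hinge axis at the middle of the bin's lower front edge, 8 mm above the bench and 47.5 mm before the rack's origin; y along the hinge
- bin_b (a joint): tilt of the bin of dark bolts; else as bin_a
- bin_b_lip (a point): lip of the bin of dark bolts; else as bin_a_lip
- bin_b_tray: inside of the bin of dark bolts; else as bin_a_tray
- bin_c (a joint): tilt of the bin of black O-rings; else as bin_a
- bin_c_lip (a point): lip of the bin of black O-rings; else as bin_a_lip
- bin_c_tray: inside of the bin of black O-rings; else as bin_a_tray
- bin_d (a joint): tilt of the bin of aluminium spacers; else as bin_a
- bin_d_lip (a point): lip of the bin of aluminium spacers; else as bin_a_lip
- bin_d_tray: inside of the bin of aluminium spacers; else as bin_a_tray
- bin_e (a joint): tilt of the bin of brass washers; else as bin_a
- bin_e_lip (a point): lip of the bin of brass washers; else as bin_a_lip
- bin_e_tray: inside of the bin of brass washers; else as bin_a_tray
- tub: bystander: black grease tub, 90 mm across, 75 mm high, standing on the bench; origin centre of its underside
- spray: bystander: grey bottle, 56 mm across, 150 mm high, standing on the bench; origin centre of its underside
- cup: bystander: dark steel bearing cup (ring), 44 mm across, 20 mm high, on the 3 mm bench mat; origin centre of its underside
- hexkey: bystander: T-handle hex key lying on the 3 mm bench mat, orange handle 90 mm along its y, 30 mm by 20 mm, shaft 130 mm along +x; origin centre of the handle's underside
Mind the look-alikes: they are no part of the job. Leave any orange look-alike of the part that bears bin_a alone.

How it is judged (in metres and radians):
At the end, for the whole second after the job is handed in: all five bins fully shut (each tilt below 0.035 rad, about 3 mm at the lip) and at rest (value of joint each of bin_a, bin_b, bin_c, bin_d, bin_e below 0.035 rad and velocity of joint each of bin_a, bin_b, bin_c, bin_d, bin_e below 0.05 rad/s); the robot touches nothing.
It fails at once if a bin is slammed: swings shut faster than 5 rad/s (about 0.5 m/s at its lip) (velocity of joint any of bin_a, bin_b, bin_c, bin_d, bin_e below -5 rad/s).
It fails at once if the fingers press on the inside of a bin (reaching in or pinching its wall) (contact force between the fingers and bin_a_tray above 1.5 N or contact force between the fingers and bin_b_tray above 1.5 N or contact force between the fingers and bin_c_tray above 1.5 N or contact force between the fingers and bin_d_tray above 1.5 N or contact force between the fingers and bin_e_tray above 1.5 N).
It fails at once if a bin is pushed with the arm or the gripper's body instead of the fingers (contact force between the arm and bin_a above 1.5 N or contact force between the arm and bin_b above 1.5 N or contact force between the arm and bin_c above 1.5 N or contact force between the arm and bin_d above 1.5 N or contact force between the arm and bin_e above 1.5 N).
It fails at once if a bystander is shifted by more than 15 mm, lifted or tipped over (distance of any of tub, spray, cup, hexkey from where it was at the start of the episode above 0.015 m or angle between any of tub, spray, cup, hexkey's own z axis and vertical above 0.2 rad).
It also fails if it takes over 48 s, if anything falls off the work surface, if the arm or the gripper's body presses on something with over 40 N, if the wrist force passes 120 N, or if a joint passes its speed limit or range.

## Working session

There is one attempt and no reset: what is moved stays moved. The work goes in short steps, Python scripts to look and compute and a tool call to move; the robot and the scene stay as the last step left them, time stands still between calls to the robot, and variables do not carry over. Pictures are saved under pics/ and viewed, at most 10 in all, crops included, and the job is handed in when it is done.

Besides the shell and the picture viewer there is one more tool, called after "Emit:" in YAML: its name, and indented under it one key for each argument. servo_tool: Moves the arm, as the interface text tells. Its arguments: {"type":"object","properties":{"motion":{"type":"array","items":{"type":"array","items":{"type":"number","minimum":-1,"maximum":1}}},"grip_force":{"type":"number"}},"required":["motion"]}

```bash
mkdir -p pics
python3 - <<'E'
from rig import read_state, imaging, r
import cv2,numpy as np
s=read_state(); print(s['clock'],s['eef_pos'],s['tcp_rot'],s['opening'])
for c in ['scene','top']:
    d=imaging.read_camera(c); cv2.imwrite(f'pics/{c}0.png',d['image'][:,:,::-1])
    print(c,d['mtx'].round(1).tolist(),d['T'].round(3).tolist())
    for n in ['rack','bin_a_lip','bin_b_lip','bin_c_lip','bin_d_lip','bin_e_lip','tub','spray','cup','hexkey']:
        print(n,[(np.round(q['point']).tolist(),round(q['confidence'],2)) for q in imaging.pinpoint(c,n)[:6]])
E
```

```text
0.0 [210.56011978 587.92907568 225.95475802] [-3.14007158e+00  1.58895285e-04  2.79774822e+00] 92.00160741792806
scene [[433.6, 0.0, 316.4], [0.0, 433.6, 202.5], [0.0, 0.0, 1.0]] [[0.618, -0.691, 0.375, 1010.773], [0.786, 0.537, -0.307, -368.559], [0.011, 0.485, 0.875, 1105.031], [0.0, 0.0, 0.0, 1.0]]
rack [([346.0, 217.0], 0.95), ([332.0, 182.0], 0.59)]
bin_a_lip [([183.0, 302.0], 0.8), ([398.0, 215.0], 0.77), ([257.0, 304.0], 0.73), ([334.0, 263.0], 0.61)]
bin_b_lip [([267.0, 218.0], 0.97)]
bin_c_lip [([377.0, 139.0], 0.85), ([292.0, 194.0], 0.69), ([380.0, 164.0], 0.51)]
bin_d_lip [([358.0, 161.0], 0.75)]
bin_e_lip [([330.0, 178.0], 0.63)]
tub [([156.0, 284.0], 0.83), ([280.0, 243.0], 0.46)]
spray [([408.0, 128.0], 0.66), ([344.0, 213.0], 0.44)]
cup [([222.0, 212.0], 0.53)]
hexkey [([282.0, 185.0], 0.55)]
top [[395.6, 0.0, 328.2], [0.0, 395.6, 209.2], [0.0, 0.0, 1.0]] [[0.143, 0.965, -0.218, 366.626], [-0.99, 0.141, -0.028, -20.381], [0.003, 0.22, 0.976, 1104.803], [0.0, 0.0, 0.0, 1.0]]
rack [([233.0, 219.0], 0.72), ([312.0, 205.0], 0.62)]
bin_a_lip [([293.0, 150.0], 0.92), ([342.0, 244.0], 0.86), ([498.0, 233.0], 0.86), ([373.0, 158.0], 0.68), ([446.0, 178.0], 0.66)]
bin_b_lip [([383.0, 241.0], 0.92), ([184.0, 227.0], 0.45)]
bin_c_lip [([231.0, 222.0], 0.57)]
bin_d_lip [([270.0, 217.0], 0.67)]
bin_e_lip [([311.0, 219.0], 0.69)]
tub [([494.0, 283.0], 0.66)]
spray [([181.0, 225.0], 0.91)]
cup [([397.0, 298.0], 0.44), ([244.0, 214.0], 0.42), ([331.0, 278.0], 0.34)]
hexkey [([333.0, 275.0], 0.94)]
```

View pics/scene0.png

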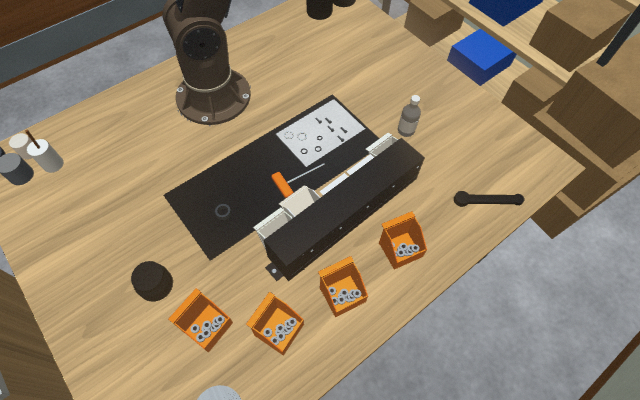

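View pics/top0.png

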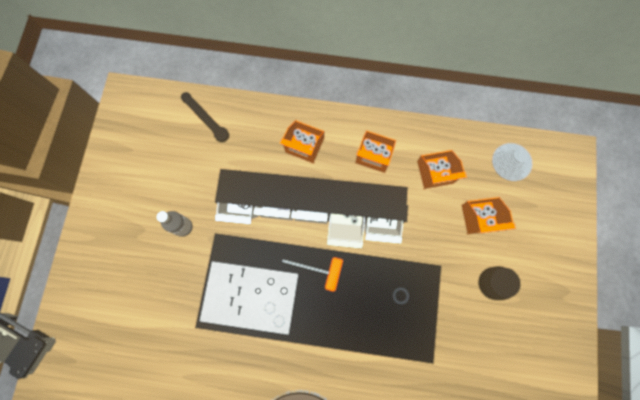

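The pictures show the rack with open bins at top-view columns ~235, ~345 and ~384. The two between them (~272, ~311) look shut. The orange bins behind the rack are look-alikes. Next: crops for exact corners.

```bash
cat > h.py <<'E'
import numpy as np,cv2
from rig import read_state, imaging, r
def proj(d,P):
    P=np.atleast_2d(P); R,t=d['T'][:3,:3],d['T'][:3,3]
    q=(P-t)@R; q=q*[1,-1,-1]; u=q@d['mtx'].T; return u[:,:2]/u[:,2:]
def ray(d,px,z):
    a=np.linalg.solve(d['mtx'],[px[0],px[1],1])*[1,-1,-1]; v=d['T'][:3,:3]@a; t=d['T'][:3,3]
    return t+v*(z-t[2])/v[2]
def crop(d,x0,y0,x1,y1,k): return cv2.resize(d['image'][y0:y1,x0:x1,::-1],None,fx=k,fy=k,interpolation=cv2.INTER_CUBIC)
E
python3 - <<'E'
from h import *
t=imaging.read_camera('top'); s=imaging.read_camera('scene')
cv2.imwrite('pics/c1.png',np.vstack([crop(t,210,160,415,255,3.9)[:, :799],crop(s,250,130,430,280,1.0)[:1].repeat(1,0)[:, :1].repeat(799,1)]))
# rough rack pose
for px in [(220,170),(408,187),(216,201),(407,218)]: print(px,ray(t,px,113).round(1))
for n in ['tub','spray','cup','hexkey']:
    for nm,d in (('top',t),('scene',s)):
        for q in imaging.pinpoint(nm,n)[:2]: print(n,nm,ray(d,q['point'],3 if n in('cup','hexkey') else 0)[:2].round(),round(q['confidence'],2))
m=imaging.silhouettes('top','rack'); print([(q['bbox'],q['confidence'],int(q['mask'].sum())) for q in m])
E
```

```text
(220, 170) [651.6 304.7 113. ]
(408, 187) [ 676.8 -188.8  113. ]
(216, 201) [567.9 297.9 113. ]
(407, 218) [ 594.4 -194.4  113. ]
tub top [ 475. -465.] 0.85
tub scene [ 479. -462.] 0.8
spray top [507. 411.] 0.55
spray top [576. 256.] 0.24
spray scene [618.  67.] 0.63
cup top [ 400. -209.] 0.48
cup scene [ 393. -207.] 0.53
hexkey top [438. -18.] 0.96
hexkey scene [429. -31.] 0.61
[([312.4, 195.2, 196.1, 58.2], 0.71, 6728)]
```

View pics/c1.png

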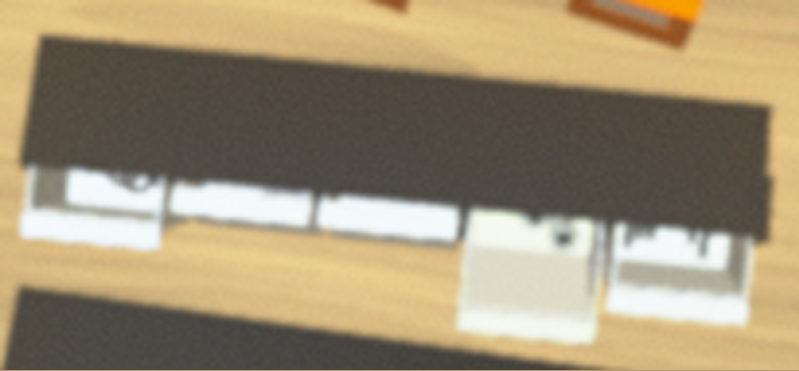

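```bash
cat >> h.py <<'E'
def lip(p,k,th,dy=0,l=(-18,96)):
    x=-47.5+l[0]*np.cos(th)-l[1]*np.sin(th); z=8+l[1]*np.cos(th)+l[0]*np.sin(th); return w(p,(x,(2-k)*98+dy,z))
def w(p,q):
    c,s=np.cos(p[2]),np.sin(p[2]); return np.array([p[0]+c*q[0]-s*q[1],p[1]+s*q[0]+c*q[1],q[2]])
E
python3 - <<'E'
from h import *
from scipy.optimize import least_squares
t=imaging.read_camera('top'); s=imaging.read_camera('scene')
L={0:(233.1,222.8),3:(344.6,246.4),4:(383.8,242.1),1:(271,218),2:(309.2,221.5)}
C=[((45.5,247,113),(220.3,169.5)),((45.5,-247,113),(407.4,186.9)),((-45.5,247,113),(215.6,202.3))]
def f(v):
    p=v[:3]; th={0:v[3],1:0,2:0,3:v[4],4:v[5]}; e=[]
    for q,u in C: e+=list(proj(t,w(p,q))[0]-u)
    for k,u in L.items(): e+=list(proj(t,lip(p,k,th[k]))[0]-u)
    return np.array(e)
o=least_squares(f,[618,56,.051,.3,.6,.4],loss='soft_l1'); print(o.x.round(3)); print(f(o.x).round(1))
p=o.x[:3]; th=[o.x[3],0,0,o.x[4],o.x[5]]
np.save('p.npy',o.x)
for k in range(5): print(k,lip(p,k,th[k]).round(1),lip(p,k,0).round(1))
ims=[]
for d,(x0,y0,x1,y1),kk in((t,(210,160,415,255),3.9),(s,(240,120,440,290),3.0)):
    im=crop(d,x0,y0,x1,y1,kk)
    P=[[w(p,(a,b,z)) for a,b in((45.5,247),(45.5,-247),(-45.5,-247),(-45.5,247))] for z in(0,113)]
    P+=[[lip(p,k,th[k],46),lip(p,k,th[k],-46),lip(p,k,th[k],-46,(-6,0)),lip(p,k,th[k],46,(-6,0))] for k in range(5)]
    for i,q in enumerate(P):
        uv=((proj(d,np.array(q))-[x0,y0]+.5)*kk).astype(np.int32)
        cv2.polylines(im,[uv],True,(0,0,255) if i>1 else (0,255,0),1)
    cv2.imwrite(f'pics/o{len(ims)}.png',im); ims.append(im)
E
```

```text
[6.18567e+02 5.57100e+01 4.60000e-02 2.54000e-01 6.35000e-01 3.81000e-01]
[-0.2  0.1  0.6  0.6 -1.   0.9  0.   0.   0.2  0.  -0.3 -0.   0.5 -1.
  0.  -0.8]
0 [520.6 247.4  96.4] [544.1 248.5 104. ]
1 [548.6 150.6 104. ] [548.6 150.6 104. ]
2 [553.1  52.7 104. ] [553.1  52.7 104. ]
3 [504.3 -47.7  74.6] [557.6 -45.2 104. ]
4 [ 527.8 -144.7   90.4] [ 562.2 -143.1  104. ]
```

View pics/o0.png

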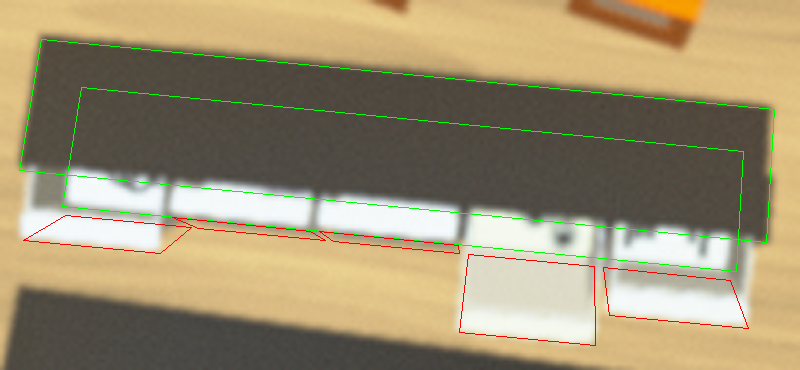

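View pics/o1.png

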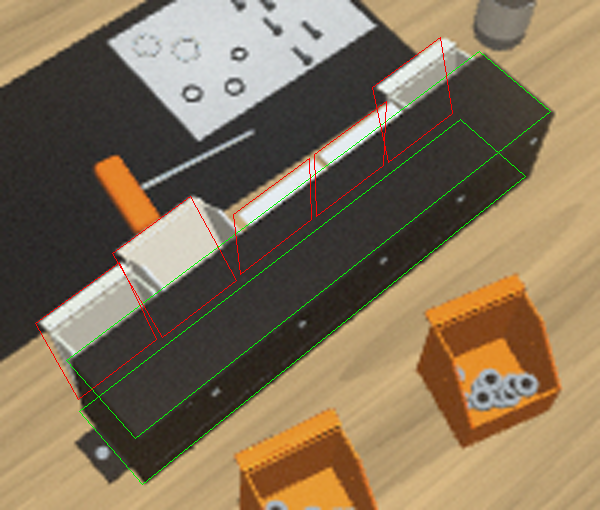

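Overlay agrees within a few mm: rack at (618.6, 55.7), yaw 0.046. The open slots are 0 (0.25 rad), 3 (0.64) and 4 (0.38). I will push each lip with the closed fingers pointing down, in line with the rack.

Emit:
servo_tool:
  motion:
    - [1, 0, 0, 0, 0, 0, -0.0207]
    - [1, 0, 0, 0, 0, 0, -0.0207]
    - [1, 0, 0, 0, 0, 0, -0.0207]
    - [1, 0, 0, 0, 0, 0, 0]
  grip_force: 10

```text
clock: 2.25
eef_pos: [210.8, 588.4, 226.7]
tcp_rot: [3.142, -0.0, -3.096]
ft_force: [0.4, 0.1, 0.9]
opening: 56.8
grasp_force: 0.0
```

Emit:
servo_tool:
  motion:
    - [1, -0.093, -0.132, 0, 0, 0, 0]
    - [1, -0.093, -0.132, 0, 0, 0, 0]
    - [1, -0.093, -0.132, 0, 0, 0, 0]
    - [1, -0.093, -0.132, 0, 0, 0, 0]
    - [1, -0.093, -0.132, 0, 0, 0, 0]
    - [1, -0.093, -0.132, 0, 0, 0, 0]
    - [1, -0.093, -0.132, 0, 0, 0, 0]
    - [1, -0.093, -0.132, 0, 0, 0, 0]
    - [1, -0.093, -0.132, 0, 0, 0, 0]
    - [1, 0, 0, 0, 0, 0, 0]

```text
clock: 3.5
eef_pos: [480.6, 239.9, 226.9]
tcp_rot: [-3.14, 0.001, -3.106]
ft_force: [-0.0, 0.8, -0.5]
opening: 0.5
grasp_force: 0.0
```

```bash
cat > st.py <<'E'
from h import *
s=read_state();p=np.load('p.npy');c,n=np.cos(p[2]),np.sin(p[2]);d=s['eef_pos'][:2]-p[:2]
print('rack frame',(c*d[0]+n*d[1]).round(1),(-n*d[0]+c*d[1]).round(1),s['eef_pos'][2].round(1),s['joint_positions'].round(2) if hasattr(s['joint_positions'],'round') else s['joint_positions'])
E
python3 st.py
```

```text
rack frame -129.4 190.4 226.9 [-0.64  0.29  0.09  1.79 -0.03  1.06  1.07]
```

Emit:
servo_tool:
  motion:
    - [1, 0, 0, 0.134, 0, 0, 0]
    - [1, 0, 0, 0.134, 0, 0, 0]
    - [1, 0, 0, 0.134, 0, 0, 0]
    - [1, 0, 0, 0.134, 0, 0, 0]
    - [1, 0, 0, 0, 0, 0, 0]
    - [1, -0.04, 0, 0, 0, 0, 0]
    - [1, -0.04, 0, 0, 0, 0, 0]
    - [1, 0, 0, 0, 0, 0, 0]

```text
clock: 4.5
eef_pos: [504.3, 245.5, 67.3]
tcp_rot: [3.14, 0.003, -3.097]
ft_force: [-0.3, -0.8, 0.0]
opening: 0.6
grasp_force: 0.0
```

```bash
python3 st.py
python3 - <<'E'
from h import *
d=imaging.read_camera('scene'); cv2.imwrite('pics/s2.png',crop(d,240,60,480,240,3.0))
E
```

```text
rack frame -105.4 194.8 67.3 [-0.6   0.51  0.07  1.91 -0.05  0.72  1.12]
```

View pics/s2.png

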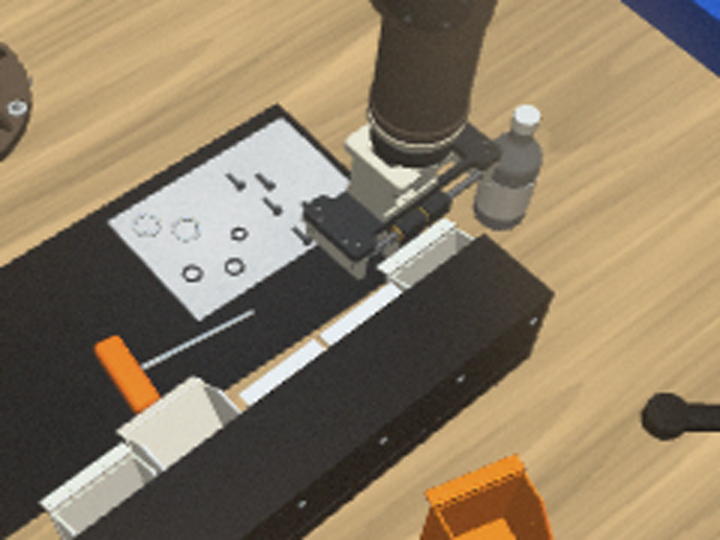

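The fingers stand just in front of slot 0's lip (crop ~380,260), clear of the bottle. Pushing now.

Emit:
servo_tool:
  motion:
    - [1, -0.017, 0, 0, 0, 0, 0]
    - [1, -0.017, 0, 0, 0, 0, 0]
    - [1, -0.017, 0, 0, 0, 0, 0]
    - [1, -0.017, 0, 0, 0, 0, 0]
    - [1, 0, 0, 0, 0, 0, 0]

```text
clock: 5.18
eef_pos: [523.0, 246.1, 65.9]
tcp_rot: [3.142, 0.001, -3.096]
ft_force: [-0.1, 0.2, -0.6]
opening: 0.3
grasp_force: 0.0
```

Emit:
servo_tool:
  motion:
    - [1, -0.013, 0, 0, 0, 0, 0]
    - [1, -0.01, 0, 0, 0, 0, 0]
    - [1, 0, 0, 0, 0, 0, 0]

```text
clock: 5.55
eef_pos: [529.7, 246.4, 66.0]
tcp_rot: [3.142, 0.001, -3.096]
ft_force: [0.1, 0.0, -0.3]
opening: 1.0
grasp_force: 0.0
```

```bash
python3 st.py
```

```text
rack frame -80.0 194.6 66.0 [-0.58  0.55  0.07  1.85 -0.05  0.75  1.14]
```

Run:
```python
from h import *
d=imaging.read_camera('scene'); t=imaging.read_camera('wrist'); cv2.imwrite('pics/s3.png',np.hstack([crop(d,330,90,430,190,4.0),crop(t,120,0,520,400,1)]))
```

```text
(no output)
```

View pics/s3.png

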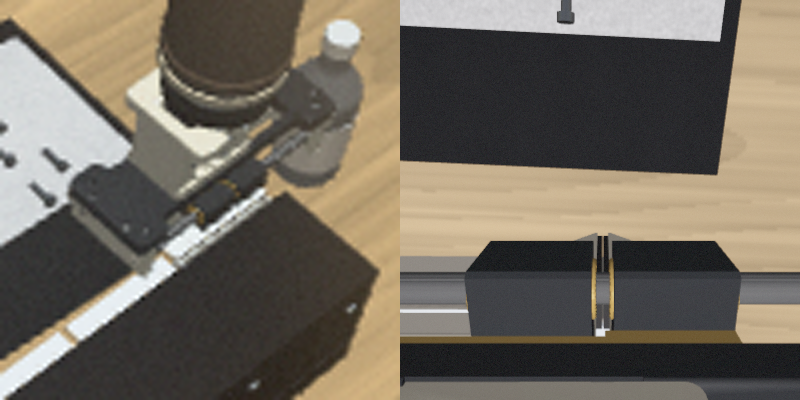

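The bin is nearly shut: its lip (crop ~170,250) is almost in line with its neighbours. I will keep easing it in.

Emit:
servo_tool:
  motion:
    - [1, -0.01, 0, 0, 0, 0, 0]
    - [1, -0.01, 0, 0, 0, 0, 0]
    - [1, 0, 0, 0, 0, 0, 0]

```text
clock: 6.02
eef_pos: [535.7, 246.7, 66.0]
tcp_rot: [3.141, 0.0, -3.095]
ft_force: [0.1, -0.4, -0.5]
opening: -0.0
grasp_force: 0.0
```

Emit:
servo_tool:
  motion:
    - [1, -0.007, 0, 0, 0, 0, 0]
    - [1, 0, 0, 0, 0, 0, 0]

```text
clock: 6.28
eef_pos: [537.0, 246.8, 65.8]
tcp_rot: [-3.141, -0.001, -3.095]
ft_force: [-3.5, -0.6, 0.4]
opening: 0.7
grasp_force: 1.1
```

Emit:
servo_tool:
  motion:
    - [1, -0.007, 0, 0, 0, 0, 0]
    - [1, 0, 0, 0, 0, 0, 0]

```text
clock: 6.52
eef_pos: [537.1, 246.7, 65.6]
tcp_rot: [-3.141, -0.004, -3.095]
ft_force: [-9.7, -0.3, 6.5]
opening: 0.7
grasp_force: 4.9
```

The hard stop is reached, so slot 0 is shut. Backing off and moving across to slot 4.

Emit:
servo_tool:
  motion:
    - [1, 0.06, 0, 0, 0, 0, 0]
    - [1, 0.1, 0, -0.1, 0, 0, 0]
    - [1, 0.1, 0, -0.1, 0, 0, 0]
    - [1, 0, -0.163, 0, 0, 0, 0]
    - [1, 0, -0.163, 0, 0, 0, 0]
    - [1, 0, -0.163, 0, 0, 0, 0]
    - [1, 0, -0.163, 0, 0, 0, 0]
    - [1, 0, -0.163, 0, 0, 0, 0]
    - [1, 0, -0.163, 0, 0, 0, 0]
    - [1, 0, -0.163, 0, 0, 0, 0]

```text
clock: 7.78
eef_pos: [477.9, -100.5, 126.3]
tcp_rot: [-3.141, 0.002, -3.095]
ft_force: [1.4, 0.6, 1.3]
opening: 0.1
grasp_force: 0.0
```

Emit:
servo_tool:
  motion:
    - [1, 0, -0.163, 0, 0, 0, 0]
    - [1, 0, 0, 0.1, 0, 0, 0]
    - [1, 0, 0, 0.1, 0, 0, 0]
    - [1, 0, 0, 0, 0, 0, 0]

```text
clock: 8.28
eef_pos: [478.4, -147.5, 64.6]
tcp_rot: [3.141, -0.003, -3.096]
ft_force: [-0.0, 0.2, 1.1]
opening: 0.4
grasp_force: 0.0
```

```bash
python3 st.py
```

```text
rack frame -149.3 -196.6 64.6 [ 0.06  0.45  0.17  2.06 -0.12  0.65  1.93]
```

Emit:
servo_tool:
  motion:
    - [1, -0.05, 0, 0, 0, 0, 0]
    - [1, -0.05, 0, 0, 0, 0, 0]
    - [1, -0.02, 0, 0, 0, 0, 0]
    - [1, -0.02, 0, 0, 0, 0, 0]
    - [1, -0.02, 0, 0, 0, 0, 0]
    - [1, -0.02, 0, 0, 0, 0, 0]
    - [1, -0.02, 0, 0, 0, 0, 0]
    - [1, -0.02, 0, 0, 0, 0, 0]
    - [1, -0.015, 0, 0, 0, 0, 0]
    - [1, 0, 0, 0, 0, 0, 0]

```text
clock: 9.52
eef_pos: [550.7, -144.2, 65.9]
tcp_rot: [-3.142, 0.001, -3.095]
ft_force: [-0.3, -0.3, -0.7]
opening: 0.4
grasp_force: 0.0
```

```bash
python3 st.py
```

```text
rack frame -77.0 -196.5 65.9 [ 0.04  0.53  0.17  1.89 -0.13  0.73  1.9 ]
```

Emit:
servo_tool:
  motion:
    - [1, -0.01, 0, 0, 0, 0, 0]
    - [1, -0.007, 0, 0, 0, 0, 0]
    - [1, 0, 0, 0, 0, 0, 0]

```text
clock: 9.9
eef_pos: [553.4, -144.1, 65.6]
tcp_rot: [3.141, -0.003, -3.096]
ft_force: [-7.1, 0.4, 4.1]
opening: 0.4
grasp_force: 3.3
```

Emit:
servo_tool:
  motion:
    - [1, -0.006, 0, 0, 0, 0, 0]
    - [1, 0, 0, 0, 0, 0, 0]

```text
clock: 10.15
eef_pos: [553.4, -144.1, 65.4]
tcp_rot: [3.14, -0.006, -3.096]
ft_force: [-12.2, -0.7, 9.2]
opening: 0.6
grasp_force: 6.3
```

Emit:
servo_tool:
  motion:
    - [1, 0.06, 0, 0, 0, 0, 0]
    - [1, 0.13, 0, 0, 0, 0, 0]
    - [1, 0.13, 0, 0, 0, 0, 0]
    - [1, 0, 0.109, 0, 0, 0, 0]
    - [1, 0, 0.109, 0.01, 0, 0, 0]
    - [1, 0, 0.109, 0.017, 0, 0, 0]
    - [1, 0, 0, 0, 0, 0, 0]

```text
clock: 11.02
eef_pos: [456.6, -47.7, 57.7]
tcp_rot: [3.141, 0.0, -3.091]
ft_force: [-0.1, -0.5, -0.3]
opening: 0.9
grasp_force: 0.0
```

```bash
python3 st.py
```

```text
rack frame -166.5 -95.9 57.7 [-0.13  0.41  0.16  2.16 -0.11  0.58  1.73]
```

Emit:
servo_tool:
  motion:
    - [1, -0.06, 0, 0, 0, 0, 0]
    - [1, -0.06, 0, 0, 0, 0, 0]
    - [1, -0.02, 0, 0, 0, 0, 0]
    - [1, -0.02, 0, 0, 0, 0, 0]
    - [1, -0.02, 0, -0.004, 0, 0, 0]
    - [1, -0.02, 0, -0.004, 0, 0, 0]
    - [1, -0.02, 0, -0.004, 0, 0, 0]
    - [1, -0.02, 0, -0.004, 0, 0, 0]
    - [1, -0.02, 0, -0.004, 0, 0, 0]
    - [1, -0.02, 0, -0.004, 0, 0, 0]

```text
clock: 12.28
eef_pos: [541.1, -46.4, 65.2]
tcp_rot: [3.142, 0.0, -3.095]
ft_force: [-1.7, 0.8, 0.6]
opening: 0.2
grasp_force: 0.6
```

```bash
python3 st.py
```

```text
rack frame -82.1 -98.4 65.2 [-0.13  0.5   0.16  1.96 -0.12  0.7   1.72]
```

Emit:
servo_tool:
  motion:
    - [1, -0.013, 0, 0, 0, 0, 0]
    - [1, -0.01, 0, 0, 0, 0, 0]
    - [1, -0.006, 0, 0, 0, 0, 0]
    - [1, 0, 0, 0, 0, 0, 0]

```text
clock: 12.78
eef_pos: [549.2, -46.1, 64.9]
tcp_rot: [3.142, 0.0, -3.095]
ft_force: [0.2, -1.0, -0.0]
opening: 0.3
grasp_force: 0.1
```

Emit:
servo_tool:
  motion:
    - [1, -0.006, 0, 0, 0, 0, 0]
    - [1, 0, 0, 0, 0, 0, 0]

```text
clock: 13.02
eef_pos: [549.2, -46.1, 64.7]
tcp_rot: [3.141, -0.003, -3.096]
ft_force: [-6.0, -0.2, 4.4]
opening: 0.7
grasp_force: 3.0
```

Emit:
servo_tool:
  motion:
    - [1, -0.006, 0, 0, 0, 0, 0]
    - [1, 0, 0, 0, 0, 0, 0]
    - [1, 0.06, 0, 0, 0, 0, 0]
    - [1, 0.1, 0, 0, 0, 0, 0]
    - [1, 0.1, 0, -0.1, 0, 0, 0]
    - [1, 0.15, 0, -0.15, 0, 0, 0]
    - [1, 0.15, 0, -0.15, 0, 0, 0]
    - [1, 0, 0, -0.1, 0, 0, 0]
    - [1, 0, 0, 0, 0, 0, 0]

```text
clock: 14.15
eef_pos: [388.1, -53.6, 215.7]
tcp_rot: [3.141, 0.006, -3.095]
ft_force: [-0.0, -0.0, -0.6]
opening: 0.5
grasp_force: 0.0
```

Run:
```python
from h import *
t=imaging.read_camera('top'); s=imaging.read_camera('scene'); cv2.imwrite('pics/f.png',np.vstack([crop(t,215,160,415,250,3.9),crop(s,240,110,440,240,2.0)[:, :].repeat(1,0) if 0 else cv2.copyMakeBorder(crop(s,240,120,440,230,2.0),0,0,0,380,cv2.BORDER_CONSTANT)]))
```

```text
(no output)
```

View pics/f.png

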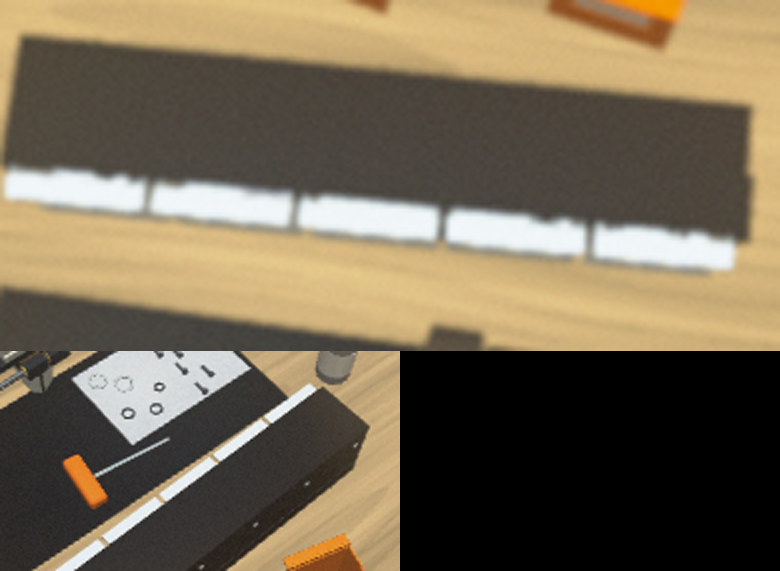

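All five lips are in one straight line, the three pushed bins stopped at their hard stops, and the robot is clear.

```bash
python3 -c "
from rig import r
print(r.hand_in())"
```

```text
the job is handed in; nothing more can be done
None
```

I pushed the three open bins shut against their hard stops from the outside. In the last pictures all five lips line up and the robot is clear. The job is handed in, but the hand-in returned no verdict.

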